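Probe the pot through its hollow lid knob

TASK

Lift the probe thermometer out of the cutlery basket and lower its steel stem upright through the hole in the pot lid's hollow knob, without touching the lid at any moment, until the dark band on the stem is level with the top of the knob. Keep holding it there, still and in the middle of the hole: the job ends with the gripper holding the probe, not letting go. Leave the honey dipper in the basket, and leave the pot, the lid and the things standing about where they are.

Things in the scene. Friction and masses are not known exactly. Their poses are not given: they have to be found in the camera images.
- probe: Probe thermometer (60 g), stem down in one of the two slots of the basket's insert (either). White handle: upright bar 18 (its x) x 24 (its y) x 88 mm tall, grey display on its -x face; grip it across the 18 mm. Below it a steel stem 6 mm across, 90 mm long, pointed (top 6 mm: black collar, 12 mm across). Origin: centre of the handle's underside, resting on the insert; z up
- probe_tip (a point): Tip of the stem, 90 mm below the probe's origin
- probe_band (a point): Middle of the dark band (3 mm wide) on the stem, 30 mm below the probe's origin and 60 mm above the tip
- probe_grip (a point): Good place to grip: on the handle's axis, 66 mm above the probe's origin, 22 mm below the top of the handle
- basket: Cutlery basket of blue perforated plastic, fixed, 77 mm (x) x 122 mm (y), rim up to 138 mm high. Origin: centre of the underside. Inside, a fixed grey insert with its top 100 mm above the origin has two square slots of 14 mm, 60 mm apart along y (30 mm either side of the centre)
- dipper: Wooden honey dipper in the other slot of the insert: grooved round head 30 mm across and 41 mm tall above the insert, stick of 7 mm diameter and 85 mm below it. Origin: underside of the head, z up. Stays there
- pot: Steel casserole, loose, 160 mm across, 100 mm high, standing on the worktop, two black loop handles at +y and -y (220 mm over them). Origin: centre of the underside
- lid: Steel lid lying loose on the pot, 164 mm across, 34 mm tall in all, with a hollow black knob in the middle: 52 mm outer diameter, a vertical round through hole of about 27 mm diameter, 25 mm long, open to the pot below. Origin: centre of the lid's underside, level with the pot's rim
- lid_port (a point): Centre of the mouth of the hole, at the top of the knob, 34 mm above the lid's origin (134 mm above the worktop)
- lemon: Lemon, 78x55x56 mm, between pot and basket. Stays there
- garlic: Garlic bulb, 60x57x58 mm, between pot and basket. Stays there
- jar_small: Small closed jar, 58 mm across, 85 mm tall, between pot and basket. Stays there

How it is judged:
By the outcome, as a careful person would: the job done as asked, in the order asked, and still so for the second after the job is handed in, while the arm keeps its last pose, push and grip.
It also fails if it takes over 48 s, if anything falls off the work surface, if the arm or the gripper's body presses on something with over 40 N, if the wrist force passes 120 N, or if a joint passes its speed limit or range.

ROBOT

A 7-joint arm with a two-finger parallel gripper is mounted at the origin on a cart in front of the work surface, level with it; the furniture and walls round the work are solid. World frame = base frame: x ahead of the robot, y to its left, z up, the work surface at z = 0. Lengths are in m, angles in rad, forces in N, time in s.
With the tool pointing down it reaches from about 0.425 to 0.875 m from the base axis. Payload 8.4 kg.
Tool frame: the origin (TCP) lies at the very end of the fingers, on their centre line; the grasp point (between the pads) lies 19 mm behind it (bot.hold_point_z is the distance from the TCP to the grasp point, in m); z points along the fingers, y is the line along which they close (so a half turn about z gives the same grasp; the last joint's range is limited). The gripper opens to 87 mm and grips with 3 to 60 N. Pads are 19 mm wide; open, the fingers measure 117 mm over their backs; the gripper's body (75 mm by 190 mm) begins 51 mm behind the grasp point.
Start: joints at [1.003, 0.333, 0.04, 1.465, -0.013, 1.343, -0.059], TCP at [0.294, -0.58, 0.223] pointing down, gripper open.
Joint ranges: [-2.58, 2.58], [-0.38, 2.09], [-1.3, 1.39], [0.25, 2.4], [-1.5, 4.64], [0.08, 2.09], [-2.65, 2.65]. Speed limits (rad/s): [2.22, 2.22, 2.79, 2.79, 3.14, 3.14, 3.14].

INTERFACE

Orientations are given as [roll, pitch, yaw] about the fixed x, y, z axes, in that order (R = Rz(yaw) Ry(pitch) Rx(roll)).
In Python, from station import bot gives the robot as it stands. The module is installed in compiled form; this text tells all that it offers.
- The arm moves only by the tool carry_out, never from a script. Its argument "plan" is a list of rows, each an object with "claw": the finger opening in m, from 0 to 0.087; "dp": the shift along the tool's x, y, z in m, a list of three; "turn": the turn about the tool's z in rad. A call has exactly 8 rows; each row is the pose to reach, as a shift and turn from the pose commanded when the call began, along the tool's axes at that moment; what a row does not reach only later rows make up. A row lasts 1/10 s, in which the tool goes at most 50 mm and 8.59 degrees, less where a joint would pass 70% of its speed; a pose out of reach is approached as far as the arm can. A call with a gripper value outside its range is refused whole. The fingers move at their own pace and stop on an object; "newtons" is the grip in N (left out, the last holds). Time passes only in rows, so rows that repeat a pose let the fingers close, or fill a call up. It gives the time, the measured TCP pose, the force, the opening and the grip force at its end, in the units of the state.
- bot.read_state(): the state, without advancing time (a new reading comes with each control period).
- bot.get_image(name): name is "scene" or "top" or "wrist"; returns the picture (480x640x3 uint8, red, green, blue); there is no depth.
- bot.calibration(name): a dict with "K" (3x3 intrinsics, pixels), "k1" (the pictures are not rectified: a ray, as slopes to the right and down, at radius r is drawn at 1 + k1 r^2 times it, then the intrinsics apply), "R" (3x3) and "t" (3): a world point X has camera coordinates R X + t; the wrist camera has in their place "tool_from_camera" (4x4, takes a point from camera to tool coordinates, whose origin is the TCP and whose axes are the flange's). Camera axes: x right, y down, z forward; pixel columns grow to the right and rows downward; lengths in m; the calibration is good to about 2 mm. A picture is of the moment at which its call begins: read the wrist's pose just before it. calibration takes no time and is no camera call.
- bot.close_job(): hands the job in; it is judged then, once.
The state is a dict: "clock": time; "joints": joint angles; "joint_vel": joint speeds; "joint_torque": joint torques, N m; "eef_pos": TCP position; "eef_rot": TCP orientation; "ft_force": force on the tool from outside, world axes, zero at the start; "torque": the same for the moment, N m; "grip_width": finger opening in m; "finger_force": force on a finger pad.
Only numpy, scipy, OpenCV 4.12 (cv2) and the standard library are available. Lean on these libraries where they do the work, as an engineer would, in place of code of your own. Each camera call takes 0.05 s, during which the arm holds its last target. There are 200 camera calls.

## Working session

There is one attempt and no reset: what is moved stays moved. The work goes in short steps, Python scripts to look and compute and a tool call to move; the robot and the scene stay as the last step left them, time stands still between calls to the robot, and variables do not carry over. Pictures are saved under pics/ and viewed, at most 10 in all, crops included, and the job is handed in when it is done.

Besides the shell and the picture viewer there is one more tool, called after "Call:" as name([rows], argument=value, ...), one row to a line, values as JSON. carry_out: Moves the arm, as the interface text tells. Its arguments: {"type":"object","properties":{"plan":{"type":"array"},"newtons":{"type":"number"}},"required":["plan"]}

```bash
mkdir -p pics; cat > h.py <<'E'
import numpy as np, cv2
from station import bot
from scipy.spatial.transform import Rotation as Ro
def shot(n,f):
    im=bot.get_image(n); cv2.imwrite('pics/'+f+'.png',cv2.cvtColor(im,cv2.COLOR_RGB2BGR)); return im
def cam(n,st=None):
    c=bot.calibration(n); K=np.array(c['K'])
    if n=='wrist':
        T=np.array(c['tool_from_camera']); Rt=Ro.from_euler('xyz',st['eef_rot']).as_matrix()
        Rc=Rt@T[:3,:3]; C=Rt@T[:3,3]+np.array(st['eef_pos'])
    else:
        Rc=np.array(c['R']).T; C=-Rc@np.array(c['t'])
    return K,c['k1'],Rc,C
def ray(c,u,v):
    K,k1,Rc,C=c
    d=cv2.undistortPoints(np.array([[[u,v]]],float),K,np.array([k1,0,0,0,0.]))[0,0]
    return C,Rc@np.array([d[0],d[1],1])
def onz(c,u,v,z):
    C,d=ray(c,u,v); return C+d*(z-C[2])/d[2]
def proj(c,X):
    K,k1,Rc,C=c; p=Rc.T@(np.array(X)-C); s=p[:2]/p[2]; s=s*(1+k1*(s@s)); return K[:2,:2]@s+K[:2,2]
E
python3 - <<'E'
from h import *
st=bot.read_state(); print(st)
shot('top','top0'); shot('scene','scene0')
for n in('top','scene'):
    c=cam(n); print(n,c[0].tolist(),c[1],c[3],c[2][:,2])
c=bot.calibration('wrist'); print(c); print(bot.hold_point_z)
E
```

```text
{'clock': 0.0, 'joints': array([ 1.00277963,  0.33392083,  0.03985351,  1.46625228, -0.01339858,
        1.34326883, -0.05848967]), 'joint_vel': array([-1.30566660e-04, -2.36317815e-04,  1.96940985e-03,  5.78907166e-06,
        1.10178306e-03,  5.15705387e-04, -2.78512000e-04]), 'joint_torque': array([-2.03413052e-03, -6.56363654e+01,  1.33393552e+00, -4.03801382e+01,
       -5.98736736e-02,  4.50427376e-02,  1.65366996e-04]), 'eef_pos': array([ 0.293472  , -0.57947271,  0.22166185]), 'eef_rot': array([-3.14001247e+00,  1.03008359e-04,  4.68829632e-01]), 'ft_force': array([-0.42217904,  0.80475707,  0.56119486]), 'torque': array([-0.03796347,  0.00499976,  0.006256  ]), 'finger_force': 0.0, 'grip_width': 0.08672213944007004}
top [[622.7404721914647, 0.0, 316.2190742696251], [0.0, 622.7404721914647, 235.78655791476461], [0.0, 0.0, 1.0]] -0.16203366217424894 [0.42397803 0.01739042 1.23568575] [ 0.09833262 -0.00603126 -0.99513533]
scene [[465.62418673998565, 0.0, 320.22783560675714], [0.0, 465.62418673998565, 237.65960244155835], [0.0, 0.0, 1.0]] -0.008853790810353259 [-0.07720099  0.43658061  0.51808734] [ 0.72085399 -0.51540991 -0.46338121]
{'K': array([[397.50046185,   0.        , 319.0609103 ],
       [  0.        , 397.50046185, 231.63467105],
       [  0.        ,   0.        ,   1.        ]]), 'k1': -0.03114749725926117, 'tool_from_camera': array([[ 3.90535612e-04, -9.59530182e-01, -2.81605534e-01,
         7.79278246e-02],
       [ 9.99999891e-01,  3.03110608e-04,  3.54012193e-04,
         7.83779123e-04],
       [-2.54327759e-04, -2.81605642e-01,  9.59530196e-01,
        -1.62027604e-01],
       [ 0.00000000e+00,  0.00000000e+00,  0.00000000e+00,
         1.00000000e+00]])}
0.0187
```

View pics/top0.png

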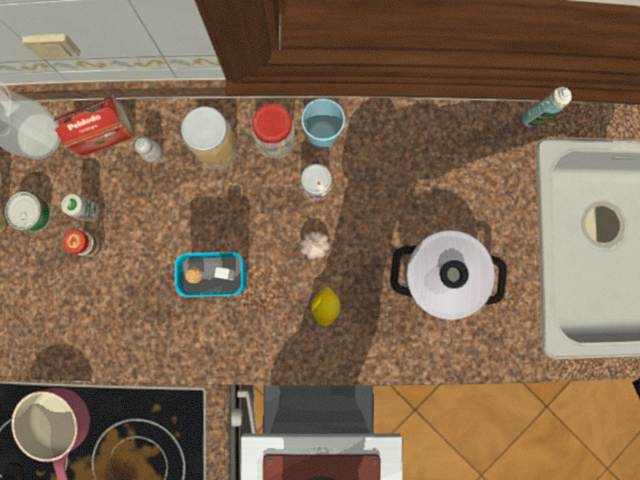

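View pics/scene0.png

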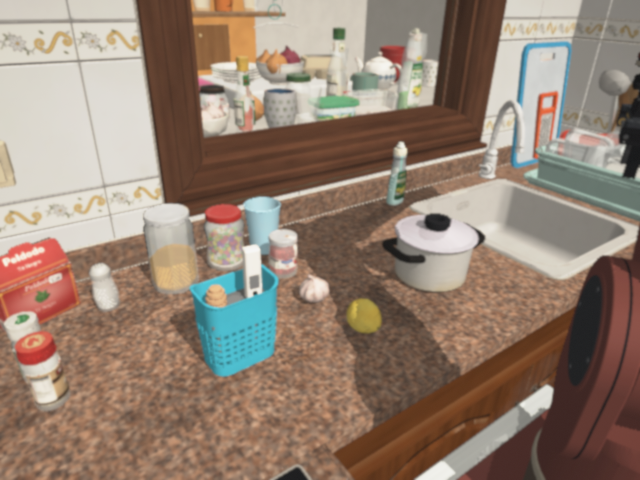

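The top view shows the basket around (210,275), with the probe's white top at (222,272) and the dipper at (194,275). The pot knob is at (454,273), the lemon at (325,307), the garlic at (315,245) and the small jar at (316,181). Next I measure these.

```bash
python3 - <<'E'
from h import *
im=cv2.cvtColor(cv2.imread('pics/top0.png'),cv2.COLOR_BGR2RGB); c=cam('top')
hsv=cv2.cvtColor(im,cv2.COLOR_RGB2HSV)
def rect(mask,x0,x1,y0,y1,z,name):
    m=np.zeros_like(mask); m[y0:y1,x0:x1]=mask[y0:y1,x0:x1]
    cs,_=cv2.findContours(m,cv2.RETR_EXTERNAL,cv2.CHAIN_APPROX_NONE); k=max(cs,key=cv2.contourArea)
    P=np.array([onz(c,*p[0],z)[:2] for p in k],np.float32)
    r=cv2.minAreaRect(P*1000); print(name,len(k),k.reshape(-1,2).mean(0),r)
b=((hsv[...,0]>85)&(hsv[...,0]<110)&(hsv[...,1]>120)).astype(np.uint8)
rect(b,165,255,240,310,.138,'basket')
w=(im.min(2)>190).astype(np.uint8)
rect(w,205,240,262,285,.188,'probe')
bl=(im.max(2)<80).astype(np.uint8)
rect(bl,435,475,255,292,.134,'knob')
print('knobhole', onz(c,454,273,.134), 'probe',onz(c,222,272,.188))
print('lemon',onz(c,325,307,.03),'garlic',onz(c,315,245,.03),'jar',onz(c,316,181,.085))
cv2.imwrite('pics/c1.png',np.hstack([cv2.resize(cv2.imread('pics/top0.png')[y:y+60,x:x+80],None,fx=5,fy=5,interpolation=2) for x,y in((170,245),(414,243))]))
E
```

```text
basket 195 [209.44615385 274.12307692] ((464.5553283691406, 197.97943115234375), (77.090576171875, 127.12200927734375), 2.0557398796081543)
probe 39 [221.30769231 272.74358974] ((464.61614990234375, 170.93177795410156), (21.67243003845215, 15.8400239944458), 79.3349380493164)
knob 78 [453.51282051 273.57692308] ((465.76788330078125, -234.5079345703125), (49.13917922973633, 48.2202033996582), 89.74877166748047)
knobhole [ 0.46661487 -0.2353499   0.134     ] probe [0.46578759 0.16985524 0.188     ]
lemon [ 0.40517642 -0.00706026  0.03      ] garlic [0.52512402 0.0124238  0.03      ] jar [0.64093072 0.01098625 0.085     ]
```

View pics/c1.png

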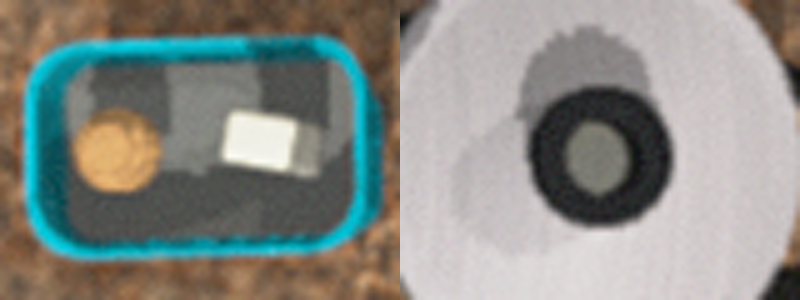

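The right crop shows the knob hole centred near (599,157) in the crop. The left crop shows the handle's white top, with its lower part leaning away because of perspective. The measurements match the given sizes: basket 77x127, handle top 22x16 and knob 49 across. The probe is near (0.465, 0.171) with a yaw of about -10°, and the knob is near (0.466, -0.235). I'll start the approach now.

Call:
carry_out([
  {"claw":0.06,"dp":[0.02,-0.015,-0.03],"turn":-0.1},
  {"claw":0.06,"dp":[0.06,-0.045,-0.06],"turn":-0.22},
  {"claw":0.06,"dp":[0.095,-0.075,-0.08],"turn":-0.34},
  {"claw":0.06,"dp":[0.13,-0.105,-0.08],"turn":-0.46},
  {"claw":0.06,"dp":[0.165,-0.135,-0.08],"turn":-0.58},
  {"claw":0.06,"dp":[0.2,-0.16,-0.08],"turn":-0.7},
  {"claw":0.06,"dp":[0.235,-0.19,-0.08],"turn":-0.82},
  {"claw":0.06,"dp":[0.265,-0.215,-0.08],"turn":-0.915},
])

```text
clock: 0.9
eef_pos: [0.4335, -0.2657, 0.3024]
eef_rot: [-3.141, -0.0, 1.39]
ft_force: [0.3, 0.3, 1.1]
grip_width: 0.0602
finger_force: 0.0
```

```bash
python3 - <<'E'
from h import *
st=bot.read_state(); im=shot('wrist','w1'); c=cam('wrist',st)
print(proj(c,[.466,-.235,.134]))
g=im.max(2); m=(g<80).astype(np.uint8)
cs,_=cv2.findContours(m,cv2.RETR_LIST,cv2.CHAIN_APPROX_NONE)
for k in cs:
    if cv2.contourArea(k)>300:
        (u,v),ax,a=cv2.fitEllipse(k); print((u,v),ax,onz(c,u,v,.134))
E
```

```text
[349.79076553 166.65931185]
(207.536376953125, 338.58941650390625) (12.790787696838379, 68.53697204589844) [ 0.30824735 -0.37032485  0.134     ]
(268.0483703613281, 337.45306396484375) (10.92772388458252, 58.7170524597168) [ 0.36494072 -0.37921797  0.134     ]
(474.30303955078125, 340.6347961425781) (28.001834869384766, 68.15104675292969) [ 0.55662945 -0.41824286  0.134     ]
(163.8350830078125, 340.7115478515625) (27.989423751831055, 67.97438049316406) [ 0.26650694 -0.36530346  0.134     ]
(315.31884765625, 381.37066650390625) (219.93153381347656, 735.4339599609375) [ 0.39987733 -0.43525222  0.134     ]
(350.2307434082031, 249.5814666748047) (41.96847152709961, 85.28289031982422) [ 0.45490306 -0.30665217  0.134     ]
(349.19244384765625, 165.5316162109375) (28.37571907043457, 31.398752212524414) [ 0.46566055 -0.23399407  0.134     ]
(350.2516174316406, 166.75294494628906) (59.73725891113281, 60.90281295776367) [ 0.46636319 -0.23514447  0.134     ]
(342.4857177734375, 66.74559783935547) (64.36543273925781, 99.13127899169922) [ 0.4727545  -0.15760182  0.134     ]
(86.29568481445312, 52.85177993774414) (82.83809661865234, 140.1826171875) [ 0.2789379  -0.11058093  0.134     ]
```

Call:
carry_out([
  {"claw":0.06,"dp":[0.03,-0.004,0],"turn":0},
  {"claw":0.06,"dp":[0.075,-0.01,0],"turn":0},
  {"claw":0.06,"dp":[0.12,-0.016,0],"turn":0},
  {"claw":0.06,"dp":[0.165,-0.022,0],"turn":0},
  {"claw":0.06,"dp":[0.21,-0.028,0],"turn":0},
  {"claw":0.06,"dp":[0.255,-0.034,0],"turn":0},
  {"claw":0.06,"dp":[0.3,-0.041,0],"turn":0},
  {"claw":0.06,"dp":[0.34,-0.047,0],"turn":0},
])

```text
clock: 1.75
eef_pos: [0.4495, 0.0766, 0.3026]
eef_rot: [3.141, 0.0, 1.384]
ft_force: [0.8, -0.4, 0.4]
grip_width: 0.0599
finger_force: 0.0
```

```bash
python3 - <<'E'
from h import *
st=bot.read_state(); print(st['eef_pos'],st['eef_rot'],st['joint_vel'].max()); im=shot('wrist','w2'); c=cam('wrist',st)
p=proj(c,[.4646,.171,.188]); print(p)
E
```

```text
[0.44953004 0.07657026 0.30257042] [3.14140266e+00 6.86098937e-05 1.38397842e+00] 0.1650909104082933
[313.37127729  85.99778828]
```

View pics/w2.png

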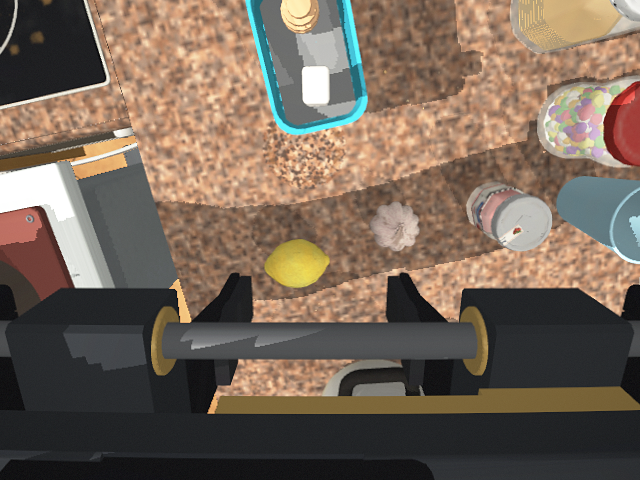

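The wrist view shows the white probe handle at (316,85), already nearly square to the tool, and the dipper at (300,10). The knob reading agrees with the first one to 1 mm. I'll refine the handle measurement.

```bash
python3 - <<'E'
from h import *
im=cv2.cvtColor(cv2.imread('pics/w2.png'),cv2.COLOR_BGR2RGB)
st=dict(eef_pos=[0.44953,0.07657,0.30257],eef_rot=[3.1414,0,1.38398]); c=cam('wrist',st)
m=np.zeros((480,640),np.uint8); m[55:115,290:345]=(im.min(2)>225)[55:115,290:345]
cs,_=cv2.findContours(m,cv2.RETR_EXTERNAL,cv2.CHAIN_APPROX_NONE); k=max(cs,key=cv2.contourArea)
P=np.array([onz(c,*p[0],.188)[:2] for p in k],np.float32)*1000
print(cv2.boundingRect(k),cv2.minAreaRect(P)); print(c[3])
E
```

```text
(302, 66, 27, 38) ((465.7583923339844, 171.47018432617188), (23.232421875, 16.697351455688477), 81.71137237548828)
[0.4646205  0.15222025 0.46459719]
```

Call:
carry_out([
  {"claw":0.06,"dp":[0.03,-0.001,0],"turn":-0.02},
  {"claw":0.06,"dp":[0.07,-0.002,0],"turn":-0.04},
  {"claw":0.06,"dp":[0.0957,-0.0018,0.01],"turn":-0.04},
  {"claw":0.06,"dp":[0.0957,-0.0018,0.04],"turn":-0.04},
  {"claw":0.06,"dp":[0.0957,-0.0018,0.07],"turn":-0.04},
  {"claw":0.06,"dp":[0.0957,-0.0018,0.1],"turn":-0.04},
  {"claw":0.06,"dp":[0.0957,-0.0018,0.105],"turn":-0.04},
  {"claw":0.06,"dp":[0.0957,-0.0018,0.105],"turn":-0.04},
])

```text
clock: 2.6
eef_pos: [0.4657, 0.1684, 0.1973]
eef_rot: [-3.14, 0.0, 1.423]
ft_force: [0.4, -0.1, 0.2]
grip_width: 0.0599
finger_force: 0.0
```

```bash
python3 - <<'E'
from h import *
st=bot.read_state(); print(st['eef_pos'],st['eef_rot'],st['ft_force']); im=shot('wrist','w3'); c=cam('wrist',st)
print(proj(c,[.4655,.171,.188]),proj(c,[.4655,.171,st['eef_pos'][2]]))
m=(im.min(2)>215).astype(np.uint8)
cs,_=cv2.findContours(m,cv2.RETR_EXTERNAL,cv2.CHAIN_APPROX_NONE)
for k in cs:
    if cv2.contourArea(k)>150:
        P=np.array([onz(c,*p[0],.188)[:2] for p in k],np.float32)*1000
        print(cv2.boundingRect(k),cv2.minAreaRect(P))
E
```

```text
[0.46567768 0.16841758 0.19729098] [-3.13992118e+00  3.79805554e-04  1.42348777e+00] [ 0.43703807 -0.11341205  0.20619487]
[315.88852747 281.41173983] [315.70811824 289.82247588]
(304, 261, 31, 40) ((466.9357604980469, 171.14984130859375), (19.717609405517578, 13.885141372680664), 80.95339965820312)
(0, 258, 24, 59) ((318.9554748535156, 188.70849609375), (6.125395774841309, 30.232837677001953), 0.48269447684288025)
(0, 66, 67, 118) ((359.8824462890625, 252.35963439941406), (54.155601501464844, 25.317245483398438), 54.46742630004883)
```

View pics/w3.png

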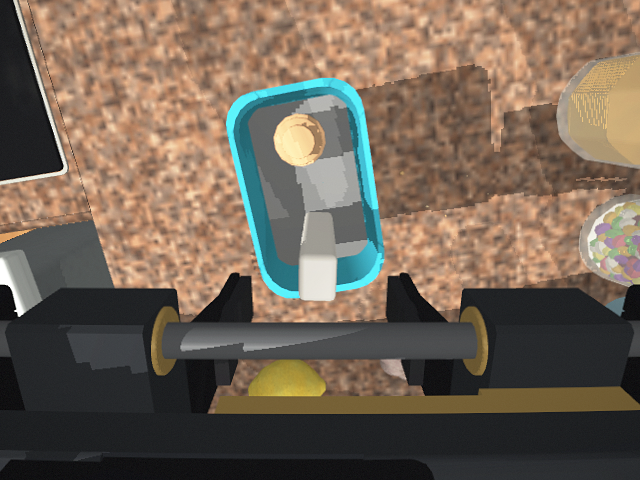

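The wrist view shows the handle at (318,280), midway between the fingers at (250..388), so I'll descend 48 mm and grip.

Call:
carry_out([
  {"claw":0.06,"dp":[0.0025,0.0008,0.015],"turn":0},
  {"claw":0.06,"dp":[0.0025,0.0008,0.033],"turn":0},
  {"claw":0.06,"dp":[0.0025,0.0008,0.044],"turn":0},
  {"claw":0.06,"dp":[0.0025,0.0008,0.048],"turn":0},
  {"claw":0.04,"dp":[0.0025,0.0008,0.048],"turn":0},
  {"claw":0.025,"dp":[0.0025,0.0008,0.048],"turn":0},
  {"claw":0.01,"dp":[0.0025,0.0008,0.048],"turn":0},
  {"claw":0.01,"dp":[0.0025,0.0008,0.048],"turn":0},
], newtons=25)

```text
clock: 3.45
eef_pos: [0.4675, 0.1713, 0.1501]
eef_rot: [3.141, -0.0, 1.424]
ft_force: [-0.6, 0.1, 0.1]
grip_width: 0.0356
finger_force: 0.0
```

Call:
carry_out([
  {"claw":0.01,"dp":[0,0,0],"turn":0},
  {"claw":0.01,"dp":[0,0,0],"turn":0},
  {"claw":0.01,"dp":[0,0,0],"turn":0},
  {"claw":0.01,"dp":[0,0,0],"turn":0},
  {"claw":0.01,"dp":[0,0,0],"turn":0},
  {"claw":0.01,"dp":[0,0,0],"turn":0},
  {"claw":0.01,"dp":[0,0,0],"turn":0},
  {"claw":0.01,"dp":[0,0,0],"turn":0},
])

```text
clock: 4.25
eef_pos: [0.4669, 0.1713, 0.1496]
eef_rot: [-3.141, 0.0, 1.424]
ft_force: [-4.0, 0.5, 2.8]
grip_width: 0.0177
finger_force: 25.0
```

Call:
carry_out([
  {"claw":0.01,"dp":[0,0,-0.01],"turn":0},
  {"claw":0.01,"dp":[0,0,-0.03],"turn":0},
  {"claw":0.01,"dp":[0,0,-0.055],"turn":0},
  {"claw":0.01,"dp":[0,0,-0.08],"turn":0},
  {"claw":0.01,"dp":[0,0,-0.11],"turn":0},
  {"claw":0.01,"dp":[0,0,-0.14],"turn":0},
  {"claw":0.01,"dp":[0,0,-0.165],"turn":0},
  {"claw":0.01,"dp":[0,0,-0.18],"turn":0},
])

```text
clock: 5.05
eef_pos: [0.468, 0.1714, 0.3323]
eef_rot: [3.138, -0.001, 1.424]
ft_force: [-0.2, -0.5, -0.4]
grip_width: 0.0177
finger_force: 25.0
```

```bash
python3 - <<'E'
from h import *
st=bot.read_state(); print(st['eef_pos'],st['eef_rot'],st['ft_force'],st['grip_width'],st['finger_force'])
a=shot('scene','s4'); b=shot('wrist','w4'); t=shot('top','t4')
p=np.array(st['eef_pos']); print(proj(cam('scene'),p),proj(cam('top'),p))
u,v=proj(cam('scene'),p-[0,0,.08]).astype(int); print(u,v)
x0=max(u-60,0);y0=max(v-100,0)
cv2.imwrite('pics/s4c.png',cv2.resize(cv2.imread('pics/s4.png')[y0:y0+200,x0:x0+130],None,fx=3,fy=3,interpolation=2)); print(x0,y0)
E
```

```text
[0.46799873 0.17135738 0.33226457] [ 3.13813274e+00 -1.04266743e-03  1.42355826e+00] [-0.1533688  -0.53023601 -0.42986112] 0.017714729457724027 24.996537783154054
[245.97183803 150.7265131 ] [206.74727653 266.45640083]
248 206
188 106
```

View pics/s4c.png

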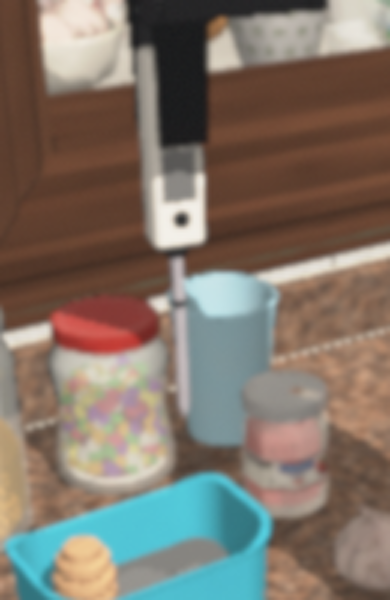

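The crop shows the probe held clear of the basket: the collar is at crop (178,256), the band at (180,303) and the tip at (185,412). The dipper is still in its slot. I'll check the tilt against the expected projections.

```bash
python3 - <<'E'
from h import *
c=cam('scene'); p=np.array([.468,.1714,.3323])
for n,d in(('org',.0473),('band',.0773),('tip',.1373)):
    print(n,(proj(c,p-[0,0,d])-[188,106])*3)
print((proj(c,p-[0,0,.1373]+[.01,0,0])-[188,106])*3,(proj(c,p-[0,0,.1373]+[0,.01,0])-[188,106])*3)
# wrist: expected tip/band pixels
st=bot.read_state(); cw=cam('wrist',st)
print([proj(cw,p-[0,0,d]) for d in(.0473,.0773,.1373)])
cv2.imwrite('pics/w4c.png',cv2.resize(cv2.imread('pics/w4.png')[180:330,220:420],None,fx=3,fy=3,interpolation=2))
E
```

```text
org [178.94329948 234.78140442]
band [182.02280632 295.14301451]
tip [187.82376895 408.47977374]
[178.40275805 400.3518901 ] [169.24063316 413.70456496]
[array([317.89118578, 259.50287339]), array([317.92894785, 242.79670347]), array([317.98342042, 218.79205159])]
```

View pics/w4c.png

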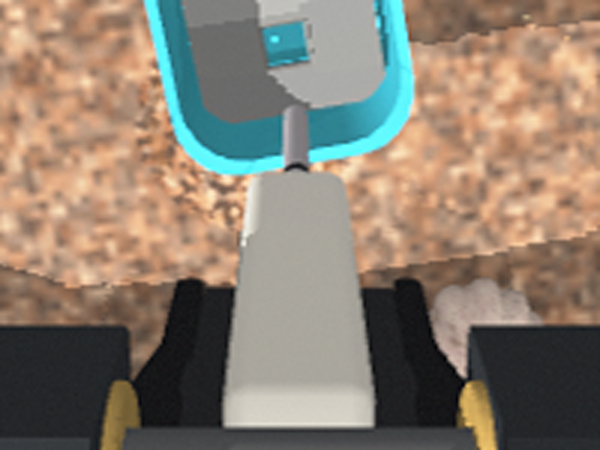

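The crop shows the tip at crop (295,107), i.e. image (318,216). Both views agree that the tip sits about 1.5 mm in +y of the tool axis, with no tilt of note. I'll carry it to a point above the knob.

Call:
carry_out([
  {"claw":0.01,"dp":[-0.01,0.0014,0],"turn":0},
  {"claw":0.01,"dp":[-0.03,0.0043,0],"turn":0},
  {"claw":0.01,"dp":[-0.06,0.0086,0],"turn":0},
  {"claw":0.01,"dp":[-0.09,0.0129,0],"turn":0},
  {"claw":0.01,"dp":[-0.12,0.0172,0],"turn":0},
  {"claw":0.01,"dp":[-0.15,0.0215,0],"turn":0},
  {"claw":0.01,"dp":[-0.18,0.0258,0],"turn":0},
  {"claw":0.01,"dp":[-0.21,0.0301,0],"turn":0},
])

```text
clock: 6.0
eef_pos: [0.4652, -0.043, 0.3282]
eef_rot: [-3.14, 0.0, 1.423]
ft_force: [0.4, -0.7, -0.9]
grip_width: 0.0179
finger_force: 25.0
```

Call:
carry_out([
  {"claw":0.01,"dp":[-0.03,0.0043,0],"turn":0},
  {"claw":0.01,"dp":[-0.06,0.0086,0],"turn":0},
  {"claw":0.01,"dp":[-0.09,0.0129,0],"turn":0},
  {"claw":0.01,"dp":[-0.12,0.0172,0],"turn":0},
  {"claw":0.01,"dp":[-0.15,0.0215,0],"turn":0},
  {"claw":0.01,"dp":[-0.175,0.025,0],"turn":0},
  {"claw":0.01,"dp":[-0.19,0.0272,0],"turn":0},
  {"claw":0.01,"dp":[-0.1938,0.0278,0],"turn":0},
])

```text
clock: 6.8
eef_pos: [0.4643, -0.2385, 0.3282]
eef_rot: [-3.139, -0.001, 1.421]
ft_force: [-0.2, 0.1, -0.7]
grip_width: 0.0177
finger_force: 25.0
```

```bash
python3 - <<'E'
from h import *
st=bot.read_state(); p=st['eef_pos']; print(p,st['eef_rot'],st['ft_force'],abs(st['joint_vel']).max())
shot('scene','s5'); shot('wrist','w5'); c=cam('scene'); cw=cam('wrist',st)
k=[.466,-.235,.134]
u,v=proj(c,np.add(k,[0,0,.05])).astype(int); x0,y0=u-50,v-55
u2,v2=proj(cw,k).astype(int); a0,b0=u2-50,v2-55
cr=lambda f,x,y:cv2.resize(cv2.imread('pics/'+f)[y:y+110,x:x+100],None,fx=4,fy=4,interpolation=2)
cv2.imwrite('pics/c5.png',np.hstack([cr('s5.png',x0,y0),cr('w5.png',a0,b0)]))
for n,X in(('knob',k),('tip',p-[0,0,.139]),('tip+y',p-[0,-.0015,.139]),('band',p-[0,0,.079])):
    print(n,(proj(c,X)-[x0,y0])*4,(proj(cw,X)-[a0,b0])*4+[400,0])
E
```

```text
[ 0.46426615 -0.23853615  0.32821309] [-3.13947642e+00 -6.91664400e-04  1.42102709e+00] [-0.19068481  0.12435908 -0.66120396] 0.03224144811342142
knob [187.53526595 315.13309791] [602.57566111 223.07798011]
tip [211.60060013 210.30412703] [596.47615572 299.05427951]
tip+y [209.4593303  210.91867806] [595.32681456 291.683578  ]
band [230.55593791  89.78408953] [595.07612079 392.532548  ]
```

View pics/c5.png

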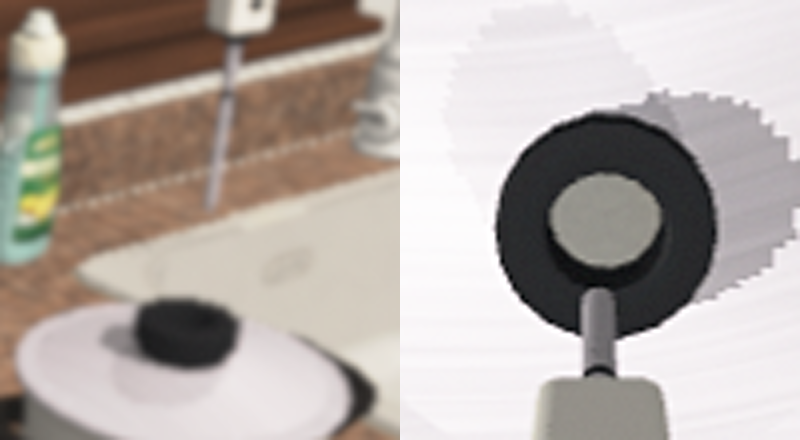

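The left crop shows the tip at (211,208) and the band at (229,93). The right crop shows the tip at (597,291) and the knob centre at (606,224). Both match the model with the 1.5 mm offset. I'll centre by about 2 mm each way and descend most of the distance.

Call:
carry_out([
  {"claw":0.01,"dp":[0.0023,0.0019,0],"turn":0},
  {"claw":0.01,"dp":[0.0023,0.0019,0.005],"turn":0},
  {"claw":0.01,"dp":[0.0023,0.0019,0.02],"turn":0},
  {"claw":0.01,"dp":[0.0023,0.0019,0.04],"turn":0},
  {"claw":0.01,"dp":[0.0023,0.0019,0.06],"turn":0},
  {"claw":0.01,"dp":[0.0023,0.0019,0.08],"turn":0},
  {"claw":0.01,"dp":[0.0023,0.0019,0.095],"turn":0},
  {"claw":0.01,"dp":[0.0023,0.0019,0.1],"turn":0},
])

```text
clock: 7.7
eef_pos: [0.4665, -0.2341, 0.2273]
eef_rot: [-3.139, -0.001, 1.424]
ft_force: [0.7, -0.7, -0.2]
grip_width: 0.0174
finger_force: 25.0
```

```bash
python3 - <<'E'
from h import *
st=bot.read_state(); p=st['eef_pos']; print(p,st['eef_rot'],st['ft_force'],abs(st['joint_vel']).max())
shot('scene','s6'); shot('wrist','w6'); c=cam('scene'); cw=cam('wrist',st)
k=[.4665,-.235,.134]
u,v=proj(c,k).astype(int); x0,y0=u-33,v-37
u2,v2=proj(cw,k).astype(int); a0,b0=u2-33,v2-37
cr=lambda f,x,y:cv2.resize(cv2.imread('pics/'+f)[y:y+73,x:x+66],None,fx=6,fy=6,interpolation=2)
cv2.imwrite('pics/c6.png',np.hstack([cr('s6.png',x0,y0),cr('w6.png',a0,b0)]))
for n,X in(('knob',k),('band',p-[0,0,.0795]),('band-3mm',p-[0,0,.0825]),('stem at mouth',[p[0],p[1]+.001,.134])):
    print(n,(proj(c,X)-[x0,y0])*6,(proj(cw,X)-[a0,b0])*6+[396,0])
E
```

```text
[ 0.4665401  -0.23406284  0.22726514] [-3.13883894e+00 -9.22906356e-04  1.42424196e+00] [ 0.7058908  -0.69188691 -0.20572958] 0.07282366319631717
knob [202.15588805 226.14801589] [594.599776   222.13944275]
band [206.02640901 188.46834412] [593.11368226 251.5294132 ]
band-3mm [204.72645164 196.85636177] [593.25302677 243.05656222]
stem at mouth [197.98794384 227.43388898] [592.41761783 205.6771713 ]
```

View pics/c6.png

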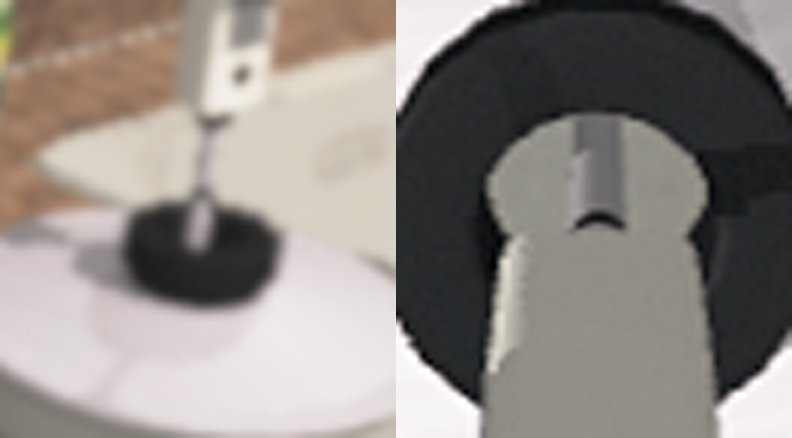

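The stem is inside the hole and centred left to right: (600) against the knob's ~597 in the wrist crop. The band is at about (202,190) in the scene crop, matching the predicted 188, so it is about 14 mm above the mouth. I'll nudge 2 mm in -y and finish the descent.

Call:
carry_out([
  {"claw":0.01,"dp":[-0.001,0,0.002],"turn":0},
  {"claw":0.01,"dp":[-0.002,0,0.006],"turn":0},
  {"claw":0.01,"dp":[-0.002,0,0.01],"turn":0},
  {"claw":0.01,"dp":[-0.002,0,0.013],"turn":0},
  {"claw":0.01,"dp":[-0.002,0,0.0138],"turn":0},
  {"claw":0.01,"dp":[-0.002,0,0.0138],"turn":0},
  {"claw":0.01,"dp":[-0.002,0,0.0138],"turn":0},
  {"claw":0.01,"dp":[-0.002,0,0.0138],"turn":0},
])

```text
clock: 8.6
eef_pos: [0.4673, -0.2367, 0.2159]
eef_rot: [3.141, 0.0, 1.424]
ft_force: [1.0, -0.2, -0.8]
grip_width: 0.0178
finger_force: 25.0
```

```bash
python3 - <<'E'
from h import *
st=bot.read_state(); p=st['eef_pos']; print(p,st['eef_rot'],st['ft_force'],abs(st['joint_vel']).max(),st['finger_force'])
shot('scene','s7'); shot('wrist','w7'); c=cam('scene'); cw=cam('wrist',st)
k=[.4665,-.235,.134]
u,v=proj(c,k).astype(int); x0,y0=u-25,v-37
u2,v2=proj(cw,k).astype(int); a0,b0=u2-33,v2-45
cr=lambda f,x,y,w,h:cv2.resize(cv2.imread('pics/'+f)[y:y+h,x:x+w],(400,560),interpolation=2)
cv2.imwrite('pics/c7.png',np.hstack([cr('s7.png',x0,y0,40,56),cr('w7.png',a0,b0,60,84)]))
S=10;W=400/60
for n,X in(('knob',k),('band',p-[0,0,.0795]),('farrim',np.add(k,[.0189,-.0189,0])),('nearrim',np.add(k,[-.0189,.0189,0])),('holenear',np.add(k,[-.0095,.0095,0])),('holefar',np.add(k,[.0095,-.0095,0]))):
    print(n,(proj(c,X)-[x0,y0])*S,(proj(cw,X)-[a0,b0])*W+[400,0])
E
```

```text
[ 0.46732671 -0.23673956  0.21592319] [3.14128548e+00 3.79759230e-05 1.42375957e+00] [ 0.95288174 -0.24054283 -0.84139138] 0.0015992090597936044 24.99615185064613
knob [256.92648008 376.91335982] [625.39889793 301.91922352]
band [261.59092837 362.26269774] [636.47169867 325.39013767]
farrim [251.0482122  321.96983755] [844.54516917 457.04718416]
nearrim [263.1093404  434.73403314] [398.37727963 141.18071813]
holenear [259.9947339  405.60308898] [512.26970223 221.8247207 ]
holefar [253.93514585 348.9501985 ] [736.53734877 380.59549319]
```

View pics/c7.png

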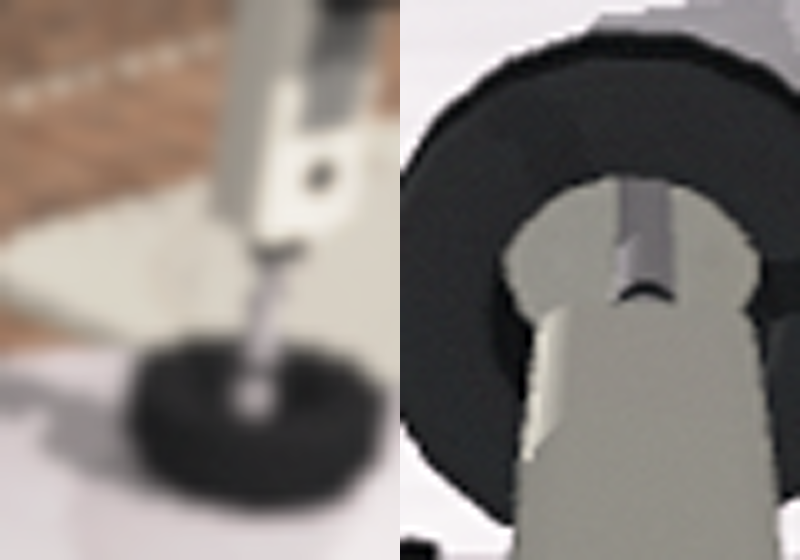

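The stem is in the hole. In the left crop the band looks to be near (256,364), with the expected mouth centre at row 377, so it is perhaps 2 mm high. The right crop puts the stem at (645) against the hole's middle at ~630, about 1 mm off. I'll average the noisy state readings and take an intensity profile of the band.

```bash
python3 - <<'E'
from h import *
Z=[];A=[]
for i in range(12):
    A.append(bot.get_image('scene').astype(float)); Z.append(bot.read_state()['eef_pos'])
p=np.mean(Z,0); print(p,np.std(Z,0))
c=cam('scene'); k=[.4665,-.235,.134]
g=cv2.GaussianBlur(np.mean(A,0).mean(2),(0,0),.5)
for z in np.arange(.118,.166,.002):
    u,v=proj(c,[p[0],p[1]+.001,z]); q=[int(g[int(round(v)),int(round(u))+d]) for d in(-2,-1,0,1,2)]
    print(round(z,3),round(u,1),round(v,1),q)
E
```

```text
[ 0.46720903 -0.23670313  0.21578172] [1.87039670e-05 1.23238238e-05 3.64684701e-05]
0.118 436.5 224.8 [37, 37, 38, 39, 40]
0.12 436.7 223.9 [38, 39, 41, 41, 41]
0.122 436.8 223.0 [42, 45, 48, 47, 45]
0.124 437.0 222.1 [52, 62, 68, 63, 52]
0.126 437.1 221.1 [70, 93, 104, 93, 67]
0.128 437.2 220.2 [89, 121, 137, 123, 85]
0.13 437.4 219.3 [94, 130, 149, 136, 95]
0.132 437.5 218.4 [117, 136, 126, 90, 53]
0.134 437.7 217.5 [94, 111, 108, 83, 54]
0.136 437.8 216.6 [94, 111, 108, 83, 54]
0.138 438.0 215.6 [90, 114, 119, 99, 69]
0.14 438.1 214.7 [104, 134, 144, 126, 97]
0.142 438.2 213.8 [119, 146, 160, 150, 133]
0.144 438.4 212.9 [142, 155, 170, 173, 171]
0.146 438.5 211.9 [162, 176, 188, 194, 199]
0.148 438.7 211.0 [163, 174, 191, 201, 204]
0.15 438.8 210.1 [162, 169, 186, 196, 202]
0.152 439.0 209.1 [167, 166, 177, 188, 199]
0.154 439.1 208.2 [175, 164, 169, 183, 197]
0.156 439.3 207.3 [173, 153, 154, 171, 190]
0.158 439.4 206.3 [157, 130, 127, 146, 168]
0.16 439.5 205.4 [119, 117, 125, 143, 170]
0.162 439.7 204.4 [155, 159, 156, 156, 175]
0.164 439.8 203.5 [199, 210, 208, 203, 207]
0.166 440.0 202.5 [199, 210, 208, 203, 207]
```

All three estimates (intensity profile, collar and TCP height) put the band at z ≈ 0.136. I'll lower it 2.2 mm and shift 1 mm back in x.

Call:
carry_out([
  {"claw":0.01,"dp":[0,-0.0005,0.001],"turn":0},
  {"claw":0.01,"dp":[0,-0.001,0.0022],"turn":0},
  {"claw":0.01,"dp":[0,-0.001,0.0022],"turn":0},
  {"claw":0.01,"dp":[0,-0.001,0.0022],"turn":0},
  {"claw":0.01,"dp":[0,-0.001,0.0022],"turn":0},
  {"claw":0.01,"dp":[0,-0.001,0.0022],"turn":0},
  {"claw":0.01,"dp":[0,-0.001,0.0022],"turn":0},
  {"claw":0.01,"dp":[0,-0.001,0.0022],"turn":0},
])

```text
clock: 10.1
eef_pos: [0.4662, -0.2366, 0.2136]
eef_rot: [3.142, 0.0, 1.424]
ft_force: [0.2, 1.3, -0.6]
grip_width: 0.0178
finger_force: 25.0
```

```bash
python3 - <<'E'
from h import *
A=[bot.get_image('scene').astype(float) for i in range(3)]
st=bot.read_state(); p=st['eef_pos']; print(p,st['ft_force'],abs(st['joint_vel']).max())
c=cam('scene'); g=np.mean(A,0).mean(2)
print(proj(c,[.4665,-.235,.134]),proj(c,[.4645,-.233,.134]))
for v in range(203,226): print(v,g[v,433:443].astype(int))
E
```

```text
[ 0.46620272 -0.23656946  0.21354849] [-0.30375721 -0.06730237 -0.5777714 ] 0.0018178068072264675
[437.69264801 217.69133598] [437.75659378 218.28919852]
203 [186 176 162 159 181 214 231 236 236 234]
204 [199 193 177 163 173 203 221 225 222 217]
205 [204 201 190 167 149 157 171 173 173 181]
206 [205 205 197 174 138 112 107 112 131 165]
207 [205 206 203 188 156 119 104 117 148 180]
208 [206 207 206 197 173 146 142 159 181 197]
209 [207 208 206 199 180 163 169 186 198 204]
210 [207 207 205 195 177 167 177 191 201 205]
211 [204 204 199 182 163 165 179 191 201 205]
212 [185 185 179 162 150 164 180 189 199 203]
213 [136 136 134 130 141 164 172 172 179 184]
214 [ 78  80  86 106 140 164 161 139 132 136]
215 [ 46  51  68 103 142 164 151 110  82  80]
216 [ 38  45  64 101 137 153 135  91  54  46]
217 [ 36  43  59  90 120 129 110  72  42  35]
218 [ 38  44  61  87 108 109  86  55  36  32]
219 [ 40  48  72 105 126 119  86  50  33  30]
220 [ 41  49  74 109 132 125  89  51  35  34]
221 [ 40  44  60  87 106 101  74  47  40  39]
222 [39 41 46 58 68 67 54 45 43 44]
223 [37 38 40 44 47 47 45 44 44 44]
224 [35 36 38 39 40 41 41 42 42 42]
225 [35 36 36 37 38 39 39 40 40 41]
```

The band's darkest row is 218.0, against 217.7–218.3 expected for a band at knob-top height. There is no contact force and the arm is still.

```bash
python3 -c "
from station import bot
print(bot.close_job())"
```

```text
the job is handed in; nothing more can be done
None
```

The job is handed in: the gripper holds the probe still and upright in the knob's hole, centred to about 1 mm with the band level with the knob top by the camera, no contact force showed in the readings, and nothing else was moved.

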